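Tip a dispenser carton onto its back and load it into its sprung holder

ROBOT

A 6-joint arm with a two-finger parallel gripper is mounted at the origin on the work surface; the furniture and walls round the work are solid. World frame = base frame: x ahead of the robot, y to its left, z up, the work surface at z = 0. Lengths are in m, angles in degrees, forces in N, time in s.
With the tool pointing down it reaches from about 0.4 to 0.825 m from the base axis. Payload 7 kg.
Tool frame: the origin (TCP) lies midway between the tips of the shut fingers; the grasp point (between the pads) lies 19 mm behind it; z points along the fingers, y is the line along which they close (so a half turn about z gives the same grasp; the last joint's range is limited). The gripper opens to 88 mm and grips with 3 to 60 N. Pads are 19 mm wide; open, the fingers measure 130 mm over their backs; the gripper's body (78 mm by 193 mm) begins 47 mm behind the grasp point.
Start: joints at [93.226, 20.546, 0.682, 0, -70.136, -16.507], TCP at [0.155, 0.657, 0.196] pointing down, gripper open.
Joint ranges: [-176.03, 176.03], [-82.01, 121.73], [-58.28, 71.71], [-173.87, 95.51], [-174.79, -0.11], [-173.66, 173.66]. Speed limits (degrees/s): [136.94, 136.94, 172.46, 180, 180, 180].

INTERFACE

Orientations are given as [roll, pitch, yaw] about the fixed x, y, z axes, in that order (R = Rz(yaw) Ry(pitch) Rx(roll)).
In Python, from plant import ctrl, viewer, close_job gives the robot as it stands. The module is installed in compiled form; this text tells all that it offers.
- The arm moves only by the tool step_arm, never from a script. Its argument "moves" is a list that holds one entry, the list of rows, each a list of 5 numbers: the shift along the world's x, y, z in cm, then the turn about the world's z in rad, then the finger opening in cm, from 0 to 8.76. In form: [[[tx, ty, tz, twist, grip], ...]]. A call has 1 to 10 rows; each row shifts and turns the commanded pose from where the row before left it; what a row does not reach is not made up. A row lasts 1/10 s, in which the tool goes at most 50 mm and 8.59 degrees, less where a joint would pass 70% of its speed; a pose out of reach is approached as far as the arm can. A call with a gripper value outside its range is refused whole. The fingers move at their own pace and stop on an object; the grip force is fixed at half the most. Time passes only in rows, so rows that do not move let the fingers close. It gives the time, the measured TCP pose, the force, the opening and the grip force at its end, in the units of the state.
- ctrl.get_obs(): the state, without advancing time (a new reading comes with each control period).
- viewer.snapshot(name): name is "scene" or "top" or "wrist"; returns (picture, depth): 400x640x3 uint8, blue, green, red; 400x640 float32, m along the optical axis (not along the pixel's ray), 0 where there is no reading.
- viewer.camera_info(name): a dict with "camera_matrix" (3x3 intrinsics, pixels), "k1" (the pictures are not rectified: a ray, as slopes to the right and down, at radius r is drawn at 1 + k1 r^2 times it, then the intrinsics apply), "eye" and "orientation" of the camera in the world. Camera axes: x right, y down, z forward; pixel columns grow to the right and rows downward; lengths in m; the calibration is good to about 2 mm. A picture is of the moment at which its call begins: read the wrist's pose just before it. camera_info takes no time and is no camera call; for the wrist camera it gives the pose at the moment of the call.
- close_job(): hands the job in; it is judged then, once.
The state is a dict: "clock": time; "joint_pos": joint angles; "qvel": joint speeds; "tau": joint torques, N m; "tool_pos": TCP position; "orientation": TCP orientation; "force": force on the tool from outside, world axes, zero at the start; "moment": the same for the moment, N m; "opening": finger opening in m; "gripper_force": force on a finger pad.
Only numpy, scipy, OpenCV 4.12 (cv2) and the standard library are available. Lean on these libraries where they do the work, as an engineer would, in place of code of your own. Each camera call takes 0.05 s, during which the arm holds its last target. There are 200 camera calls.

TASK

Load the cardboard carton into the wooden holder: push it high on the side with the tear-out opening so that it topples onto its back, opening upward and top end towards the holder, then slide it along the table into the holder against the sprung plate until both catches have snapped out behind it. Do not lift the carton off the table, press on it slowly and never with more than 25 newtons or it is crushed, and leave the jar, the shaker and the pot standing where they are.

Things in the scene. Friction and masses are not known exactly. Their poses are not given: they have to be found in the camera images.
- carton: plain cardboard carton, rigid box 45 (x) by 80 (y) by 130 mm (z), 0.2 to 0.42 kg, mass centred; starts standing, back to the holder's mouth. Origin: centre of the bottom end, z along its length to the top end; front (-x face) with a dark tear-out opening near the top, back (+x face) plain. Lying on its back, origin = centre of the trailing end, 22.5 mm above the table; sliding friction 1 to 4 N.
- push_point (a point): middle of the carton's front face at the height to push it over, 110 mm above its bottom end (22.5 mm to -x of its axis). Pushed here along the carton's +x it tips about its lower back edge without slipping and falls by itself once tilted past 19 degrees; pushed below 45 mm it may only slide.
- holder: the holder's two wooden guide blocks, fixed on the table, 30 mm high, 12 mm thick, no floor between. Origin: on the table, middle of the mouth; +x runs into the holder, z up. They flare from 84 mm apart at x = 0 to about 122 at x = -45 mm and line up a carton pushed in within 8 mm and 0.1 rad of the middle. The sprung tray follows in line, its front edge 2 to 18 mm behind x = 0 (not measured).
- plate (a joint): sprung plate at the end of the U-shaped wooden tray (rails 30 mm high, inner faces y = +-43, outer +-55, 188 mm long, end wall 36 high, no floor). Plate 72 mm wide, 33 high, face 148.4 mm behind the tray's front edge at value 0; value (m) grows when pressed. Spring 5 N/mm; 3.6 mm (18 N) when home. The catches snap at 17 to 20 N of push; 25 N come 1 to 1.5 mm further: stop by force.
- catch_a (a joint): metal catch in the tray's +y rail: a nose 9 to 26 mm above the table, 7 mm into the tray; ramp towards the mouth, square holding face 22 mm behind the tray's front edge (where the carton's trailing end stands when home). Value (m): 0 when out, 2 to 7 mm while the carton's side presses it back; a light spring (1 to 3 N) snaps it out behind the carton's end. Pass the ramps slowly.
- catch_b (a joint): the same catch in the -y rail, mirror image: 0 when out, 2 to 7 mm when pressed back. The gap between the two noses is 72 mm, so what pushes the carton in the last stretch must be narrower.
- salt_shaker: bystander: glass salt shaker with a grey domed cap, 44 mm across, 90 mm tall, standing loose beside the holder, on the side away from the robot. Origin: centre of its underside, z up.
- spice_jar: bystander: spice jar with a yellow cap, 45 mm across, 100 mm tall, standing loose beyond the end wall. Origin: centre of its underside, z up.
- balm_pot: bystander: small round pot with a red lid, 58 mm across, 50 mm tall, standing loose behind the carton, on the side of its front, about 130 mm from it. Origin: centre of its underside, z up.

How it is judged:
By the outcome, as a careful person would: the job done as asked, in the order asked, and still so for the second after the job is handed in, with the robot touching nothing.
It also fails if it takes over 62 s, if anything falls off the work surface, if the arm or the gripper's body presses on something with over 40 N, if the wrist force passes 120 N, or if a joint passes its speed limit or range.

## Working session

There is one attempt and no reset: what is moved stays moved. The work goes in short steps, Python scripts to look and compute and a tool call to move; the robot and the scene stay as the last step left them, time stands still between calls to the robot, and variables do not carry over. Pictures are saved under pics/ and viewed, at most 10 in all, crops included, and the job is handed in when it is done.

Besides the shell and the picture viewer there is one more tool, called after "Emit:" as name([rows], argument=value, ...), one row to a line, values as JSON. step_arm: Moves the arm, as the interface text tells. Its arguments: {"type":"object","properties":{"moves":{"type":"array","items":{"type":"array","items":{"type":"array","items":{"type":"number"}}}}},"required":["moves"]}

```bash
mkdir -p pics
cat > h.py <<'E'
import numpy as np, cv2
from plant import ctrl, viewer
def cloud(name):
    info=viewer.camera_info(name); im,d=viewer.snapshot(name)
    K=np.array(info["camera_matrix"],float);k1=info["k1"]
    v,u=np.mgrid[0:400,0:640]
    xd=(u-K[0,2])/K[0,0];yd=(v-K[1,2])/K[1,1]
    x,y=xd.copy(),yd.copy()
    for _ in range(20):
        s=1+k1*(x*x+y*y);x=xd/s;y=yd/s
    P=np.stack([x*d,y*d,d],-1)
    o=np.array(info["orientation"],float)
    if o.shape!=(3,3):
        from scipy.spatial.transform import Rotation as R
        o=R.from_euler('xyz',o,degrees=True).as_matrix()
    W=P@o.T+np.array(info["eye"]); W[d==0]=np.nan
    return im,W
E
python3 - <<'E'
from h import *
print(ctrl.get_obs())
for n in("scene","top"):
    print(viewer.camera_info(n))
    im,W=cloud(n);cv2.imwrite(f"pics/{n}0.png",im);np.save(n+"0.npy",W)
E
```

```text
{'clock': 0.0, 'joint_pos': array([ 9.32252585e+01,  2.05909140e+01,  6.32516686e-01, -2.17988933e-02,
       -7.01356812e+01, -1.65074140e+01]), 'qvel': array([ 0.08874059,  0.10914756, -0.08259164, -0.01066974, -0.04348902,
        0.05002646]), 'tau': array([ 1.11887985e-03, -5.82712805e+01,  2.93059409e+01,  6.99733749e+00,
        6.94596136e-03, -1.58343018e-04]), 'tool_pos': array([0.15496917, 0.65639762, 0.19491379]), 'orientation': array([ 1.79903976e+02, -7.08663016e-03, -1.32895735e+01]), 'force': array([ 0.63014627,  0.57047565, -0.7790461 ]), 'moment': array([ 0.08357175, -0.0330507 ,  0.01732956]), 'gripper_force': 0.0, 'opening': 0.08772388244616933}
{'camera_matrix': array([[377.28659346,   0.        , 325.7965197 ],
       [  0.        , 377.28659346, 197.22749912],
       [  0.        ,   0.        ,   1.        ]]), 'k1': -0.026387060927252258, 'eye': array([-0.16032552,  0.56204314,  0.47229874]), 'orientation': array([-114.87041746,   -1.49525785, -129.59373059])}
{'camera_matrix': array([[484.87064963,   0.        , 326.03963331],
       [  0.        , 484.87064963, 197.88098501],
       [  0.        ,   0.        ,   1.        ]]), 'k1': -0.12199743202287561, 'eye': array([0.25554653, 0.05035573, 1.18559035]), 'orientation': array([-170.66506905,    0.28041369,  -90.8440845 ])}
```

View pics/scene0.png

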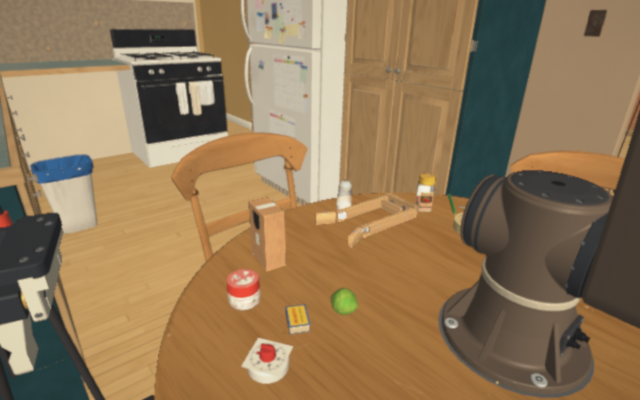

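View pics/top0.png

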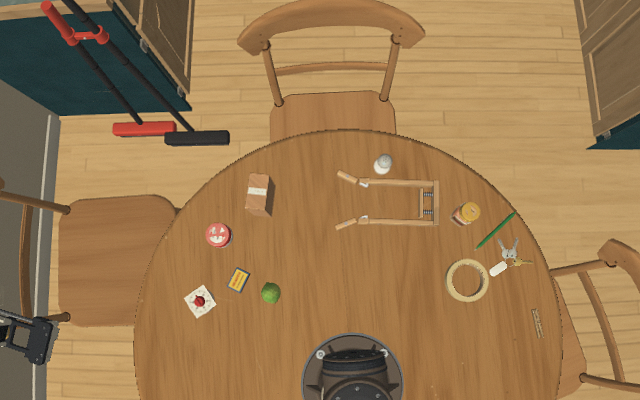

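The scene view shows the carton at (267,235) with its opening facing left, the pot at (243,288), the holder between (325,218) and (415,210), the shaker at (345,200) and the jar at (426,192). The top view shows the carton at (258,193), the mouth at about (350,203) and the tray running right to (438,203).

Run:
```python
from h import *
W=np.load("top0.npy"); z=W[...,2]
def rep(n,r0,r1,c0,c1,z0,z1):
    Q=W[r0:r1,c0:c1].reshape(-1,3); Q=Q[(Q[:,2]>z0)&(Q[:,2]<z1)]
    b=cv2.minAreaRect((Q[:,:2]*1000).astype(np.float32))
    print(n,len(Q),"zmed %.4f"%np.median(Q[:,2]),"rect",np.round(b[0],1),np.round(b[1],1),round(b[2],2),"mean",Q[:,:2].mean(0).round(4))
    return Q
print("table z",np.nanmedian(z[240:270,300:400]))
rep("carton top",165,225,235,285,.12,.14)
rep("carton side",165,225,235,285,.01,.14)
rep("pot",215,255,200,240,.03,.07)
rep("shaker",145,180,365,400,.06,.1)
rep("jar",195,230,450,485,.08,.12)
Q=rep("holder",160,235,330,445,.022,.05)
rep("rail+",170,192,368,432,.022,.036)
rep("rail-",212,232,372,432,.022,.036)
rep("flare+",165,192,330,358,.022,.036)
rep("flare-",212,235,330,358,.022,.036)
im=cv2.imread("pics/top0.png")[130:260,190:490]
cv2.imwrite("pics/c1.png",cv2.resize(im,(800,347),interpolation=cv2.INTER_CUBIC))
# scene camera
W=np.load("scene0.npy")
rep("scene carton",190,280,245,290,.1,.14)
rep("scene carton top",190,280,245,290,.125,.135)
```

```text
table z 0.0001238637885963012
carton top 746 zmed 0.1300 rect [448.2 205.9] [46. 81.] 82.81 mean [0.4472 0.2054]
carton side 1069 zmed 0.1289 rect [448.  205.7] [46.5 81.3] 82.93 mean [0.4429 0.2014]
pot 488 zmed 0.0500 rect [360.5 312.2] [56.6 55.9] 52.42 mean [0.359  0.3103]
shaker 177 zmed 0.0847 rect [524.4 -84.4] [32.3 30.3] 89.69 mean [ 0.5227 -0.0832]
jar 345 zmed 0.1004 rect [ 399.8 -274.7] [44.4 44.5] 45.71 mean [ 0.3981 -0.2731]
holder 1605 zmed 0.0310 rect [455.  -95.2] [164.1 254.6] 1.26 mean [ 0.4383 -0.1219]
rail+ 378 zmed 0.0302 rect [ 487.1 -127.7] [155.9  37.4] 79.61 mean [ 0.4842 -0.1262]
rail- 349 zmed 0.0299 rect [ 394.  -128.4] [144.4  31.9] 88.34 mean [ 0.3871 -0.1319]
flare+ 112 zmed 0.0297 rect [4.995e+02 3.000e-01] [50.9 13.3] 65.12 mean [ 0.4992 -0.    ]
flare- 114 zmed 0.0301 rect [384.2   6.3] [12.3 51.5] 21.69 mean [0.3839 0.0064]
scene carton 825 zmed 0.1270 rect [445.1 210.8] [46.2 83.8] 83.15 mean [0.4326 0.2172]
scene carton top 440 zmed 0.1291 rect [445.  210.5] [46.1 83.6] 84.07 mean [0.4408 0.2124]
```

View pics/c1.png

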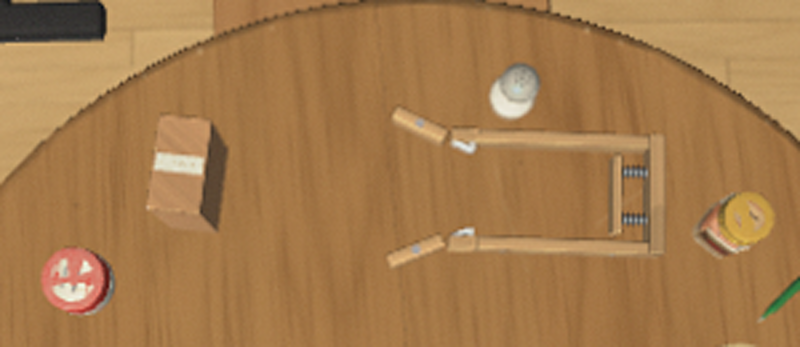

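Run:
```python
from h import *
W=np.load("top0.npy")
def pts(r0,r1,c0,c1):
    Q=W[r0:r1,c0:c1].reshape(-1,3); return Q[(Q[:,2]>.024)&(Q[:,2]<.034)]
ls=[]
for n,r0,r1 in(("p",172,194),("m",212,232)):
    Q=pts(r0,r1,385,425)
    for _ in range(3):
        p=np.polyfit(Q[:,1],Q[:,0],1); Q=Q[abs(Q[:,0]-np.polyval(p,Q[:,1]))<.009]
    print(n,len(Q),p, np.degrees(np.arctan(p[0]))); ls.append(p)
m=(ls[0]+ls[1])/2
for y in(.2,.12,.05,-.02,-.1):print(y,np.polyval(m,y))
for r0,r1 in((165,192),(212,235)):
    Q=pts(r0,r1,325,362); print("flare y",Q[:,1].min(),Q[:,1].max(),"x",Q[:,0].min(),Q[:,0].max())
```

```text
p 197 [0.05403056 0.49070066] 3.092715780623742
m 193 [0.04704126 0.39166495] 2.693280184534254
0.2 0.45128998540795334
0.12 0.4472471126780311
0.05 0.4437095990393491
-0.02 0.44017208540066716
-0.1 0.4361292126707449
flare y -0.03269988079075347 0.023171436452506244 x 0.4830635989819886 0.5140958455310343
flare y -0.0303254234040349 0.030393465585751695 x 0.3701996775563892 0.39861820913744916
```

Emit:
step_arm([
  [[2.5,-3.3,0,-0.122,1],[2.5,-3.3,0,-0.122,1],[2.5,-3.3,0,-0.122,1],[2.5,-3.3,0,-0.122,1],[2.5,-3.3,0,-0.122,1],[2.5,-3.3,0,-0.122,1],[2.5,-3.3,0,-0.122,1],[2.5,-3.3,0,-0.122,1],[2.5,-3.3,0,-0.122,1],[2.5,-3.3,0,-0.122,1]],
])

```text
clock: 1.1
tool_pos: [0.4056, 0.3253, 0.1958]
orientation: [180.0, -0.0, -83.5]
force: [1.0, 0.1, 0.3]
opening: 0.0134
gripper_force: 0.0
```

Emit:
step_arm([
  [[1.6,-2.2,0,-0.08,1],[1.6,-2.2,0,-0.08,1],[1.6,-2.4,0,-0.08,1],[0,0,-2.9,0,1],[0,0,-2.9,0,1],[0,0,-2.9,0,1],[0,0,0,0,1]],
])

```text
clock: 1.8
tool_pos: [0.4508, 0.2566, 0.1052]
orientation: [179.7, -0.3, -97.0]
force: [-0.2, -1.2, -0.8]
opening: 0.0099
gripper_force: 0.0
```

Emit:
step_arm([
  [[-0.03,-0.3,0,0,1],[-0.03,-0.3,0,0,1],[-0.03,-0.3,0,0,1],[-0.03,-0.3,0,0,1],[-0.03,-0.3,0,0,1],[-0.03,-0.3,0,0,1],[-0.03,-0.3,0,0,1],[-0.03,-0.3,0,0,1],[-0.03,-0.3,0,0,1],[-0.03,-0.3,0,0,1]],
])

```text
clock: 2.8
tool_pos: [0.4501, 0.2287, 0.1088]
orientation: [180.0, -0.0, -96.9]
force: [-0.6, 0.5, -0.5]
opening: 0.01
gripper_force: 0.0
```

Emit:
step_arm([
  [[-0.03,-0.3,0,0,1],[-0.03,-0.3,0,0,1],[-0.03,-0.3,0,0,1],[-0.03,-0.3,0,0,1],[-0.03,-0.3,0,0,1],[-0.03,-0.3,0,0,1],[-0.03,-0.3,0,0,1],[-0.03,-0.3,0,0,1]],
])

```text
clock: 3.6
tool_pos: [0.4476, 0.2047, 0.1089]
orientation: [180.0, -0.0, -96.9]
force: [-0.3, 0.3, 0.6]
opening: 0.0098
gripper_force: 0.0
```

```bash
cat > m.py <<'E'
from h import *
import sys
im,W=cloud("top");cv2.imwrite(f"pics/{sys.argv[1]}.png",im)
Q=W[150:240,225:400].reshape(-1,3);Q=Q[(Q[:,2]>.038)&(Q[:,2]<.052)&(Q[:,1]<.25)]
b=cv2.minAreaRect((Q[:,:2]*1000).astype(np.float32));print(len(Q),Q[:,2].mean(),b)
c=np.array(b[0]);print("axis offset mm",c[0]-(441.2+.0505*c[1]))
o=ctrl.get_obs();print(o["clock"],o["tool_pos"],o["orientation"],o["force"])
E
python3 m.py t1
```

```text
84 0.04525668491581093 ((488.2184143066406, 62.39027404785156), (68.6707763671875, 331.8623046875), 19.88999366760254)
axis offset mm 43.86770546722414
3.65 [0.44749648 0.20431203 0.10883469] [ 1.79989867e+02 -7.13226808e-03 -9.69425202e+01] [-0.1904269  -1.15751717 -0.60670499]
```

Emit:
step_arm([
  [[-0.03,-0.3,0,0,1],[-0.03,-0.3,0,0,1],[-0.03,-0.3,0,0,1],[-0.03,-0.3,0,0,1],[0,0,0,0,1],[0,0,0,0,1],[0,0,0,0,1],[0,0,0,0,1]],
])

```text
clock: 4.45
tool_pos: [0.4465, 0.193, 0.1089]
orientation: [-180.0, 0.0, -96.9]
force: [1.3, -0.1, 0.3]
opening: 0.0096
gripper_force: 0.0
```

```bash
python3 m.py t2
```

```text
63 0.04588541261389214 ((473.4818420410156, 67.67933654785156), (39.6085090637207, 350.8592224121094), 18.89810562133789)
axis offset mm 28.86403554534911
4.5 [0.44650704 0.19299301 0.10883734] [ 1.79999580e+02 -3.42431327e-03 -9.69269471e+01] [-0.41403592 -0.08947891 -0.77358179]
```

View pics/t2.png

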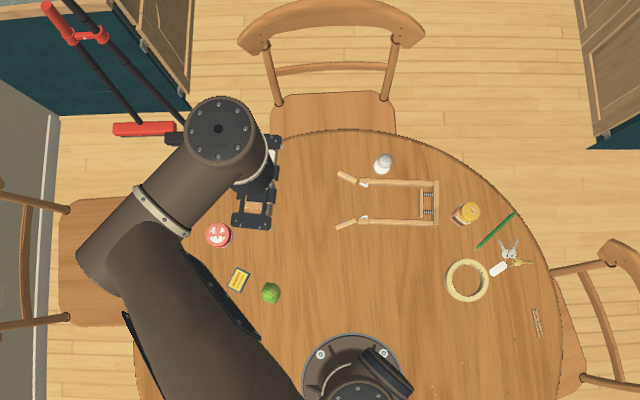

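The arm hides the carton, and no lying carton shows at columns 280–330, so it is still only tilting. I'll push on.

Emit:
step_arm([
  [[-0.03,-0.3,0,0,1],[-0.03,-0.3,0,0,1],[-0.03,-0.3,0,0,1],[-0.03,-0.3,0,0,1],[0,0,0,0,1],[0,0,0,0,1],[0,0,0,0,1]],
])

```text
clock: 5.2
tool_pos: [0.4454, 0.181, 0.1089]
orientation: [-180.0, 0.0, -96.9]
force: [1.4, 0.7, 0.4]
opening: 0.0102
gripper_force: 0.0
```

```bash
python3 m.py t3
python3 - <<'E'
from h import *
im,W=cloud("scene");cv2.imwrite("pics/s3.png",im[120:350,150:470])
E
```

```text
53 0.04441948008343308 ((479.6934509277344, 68.80451965332031), (38.27686309814453, 350.8922119140625), 16.710411071777344)
axis offset mm 35.01882268524173
5.25 [0.44533194 0.1809978  0.10886842] [-1.79997916e+02  1.66235193e-03 -9.69316901e+01] [-0.13617107  0.2669858  -0.41542776]
```

View pics/s3.png

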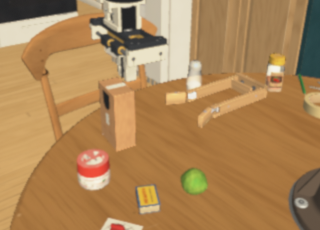

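Run:
```python
from h import *
from scipy.spatial.transform import Rotation as R
im,W=cloud("scene")
Q=W[185:285,240:295].reshape(-1,3)
for lo,hi in((.005,.02),(.05,.06),(.09,.1),(.12,.128),(.128,.14),(.14,.2)):
    q=Q[(Q[:,2]>lo)&(Q[:,2]<hi)&(Q[:,0]>.35)&(Q[:,1]<.28)]
    if len(q)>5: print(lo,len(q),q.min(0).round(3),q.max(0).round(3),cv2.minAreaRect((q[:,:2]*1000).astype(np.float32)))
i=viewer.camera_info("scene");o=R.from_euler('xyz',i["orientation"],degrees=True).as_matrix()
t=ctrl.get_obs()["tool_pos"];p=o.T@(t-i["eye"]);print(p,(i["camera_matrix"]@(p/p[2]))[:2])
crop=cv2.resize(im[130:300,200:340],(700,580) if 0 else (480,583),interpolation=cv2.INTER_CUBIC);cv2.imwrite("pics/s4.png",crop)
```

```text
0.005 193 [0.403 0.194 0.005] [0.487 0.237 0.02 ] ((438.23956298828125, 228.296630859375), (89.67774200439453, 39.611961364746094), 21.75633430480957)
0.05 142 [0.403 0.193 0.05 ] [0.485 0.237 0.06 ] ((436.5601501464844, 228.1505126953125), (88.77375793457031, 38.578006744384766), 23.266237258911133)
0.09 149 [0.403 0.192 0.09 ] [0.485 0.237 0.1  ] ((436.5994873046875, 227.5032501220703), (88.45216369628906, 40.41962432861328), 24.12949562072754)
0.12 133 [0.403 0.195 0.12 ] [0.487 0.237 0.128] ((444.6541748046875, 213.11447143554688), (42.219322204589844, 81.65593719482422), 85.58280181884766)
0.128 386 [0.402 0.184 0.128] [0.488 0.236 0.139] ((444.96533203125, 207.7118377685547), (50.39402770996094, 83.02076721191406), 83.38287353515625)
0.14 256 [0.421 0.174 0.14 ] [0.469 0.197 0.178] ((444.6894836425781, 183.3234405517578), (22.851491928100586, 47.09267807006836), 82.7323989868164)
[-0.10183908  0.02902742  0.79549914] [277.4966316 210.9945223]
```

View pics/s4.png

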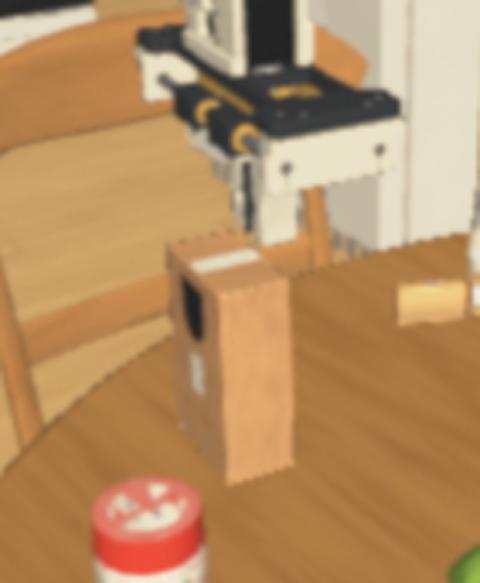

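The carton still stands untouched at its original place, crop (235,350). The fingertips at crop (275,240) seem to be above or beyond its top, so I need their real height.

Run:
```python
from h import *
im,W=cloud("scene")
for c in(272,276,280,284):
    print(c,[(r,W[r,c].round(3).tolist()) for r in range(186,212,2)])
im,W=cloud("wrist");cv2.imwrite("pics/w5.png",im)
Q=W.reshape(-1,3);print(np.nanpercentile(Q[:,2],[1,10,50,90]))
```

```text
272 [(186, [0.451, 0.189, 0.166]), (188, [0.451, 0.189, 0.162]), (190, [nan, nan, nan]), (192, [0.451, 0.189, 0.153]), (194, [0.451, 0.19, 0.149]), (196, [0.452, 0.189, 0.143]), (198, [0.451, 0.19, 0.139]), (200, [2.007, -0.757, -0.724]), (202, [0.453, 0.189, 0.129]), (204, [0.445, 0.194, 0.129]), (206, [0.437, 0.199, 0.129]), (208, [0.429, 0.204, 0.129]), (210, [0.422, 0.208, 0.129])]
276 [(186, [0.424, 0.196, 0.177]), (188, [0.424, 0.196, 0.173]), (190, [0.427, 0.195, 0.168]), (192, [0.427, 0.195, 0.163]), (194, [0.427, 0.195, 0.159]), (196, [0.426, 0.196, 0.155]), (198, [0.427, 0.195, 0.15]), (200, [0.427, 0.196, 0.146]), (202, [0.847, -0.067, -0.096]), (204, [0.849, -0.067, -0.104]), (206, [0.432, 0.193, 0.129]), (208, [0.424, 0.198, 0.129]), (210, [0.416, 0.203, 0.13])]
280 [(186, [0.363, 0.226, 0.206]), (188, [0.423, 0.187, 0.171]), (190, [0.425, 0.187, 0.166]), (192, [0.426, 0.186, 0.161]), (194, [0.426, 0.186, 0.156]), (196, [0.427, 0.186, 0.152]), (198, [0.427, 0.185, 0.147]), (200, [0.426, 0.187, 0.143]), (202, [0.844, -0.081, -0.099]), (204, [0.84, -0.079, -0.104]), (206, [0.846, -0.082, -0.115]), (208, [0.421, 0.19, 0.128]), (210, [0.411, 0.196, 0.13])]
284 [(186, [0.423, 0.178, 0.173]), (188, [0.421, 0.179, 0.17]), (190, [0.424, 0.178, 0.164]), (192, [0.425, 0.177, 0.159]), (194, [0.425, 0.177, 0.154]), (196, [0.424, 0.178, 0.151]), (198, [0.424, 0.178, 0.146]), (200, [0.426, 0.177, 0.141]), (202, [0.842, -0.096, -0.102]), (204, [0.838, -0.094, -0.108]), (206, [0.844, -0.097, -0.119]), (208, [0.845, -0.098, -0.127]), (210, [0.849, -0.1, -0.138])]
[-0.71641945 -0.26048739  0.00111268  0.24702601]
```

View pics/w5.png

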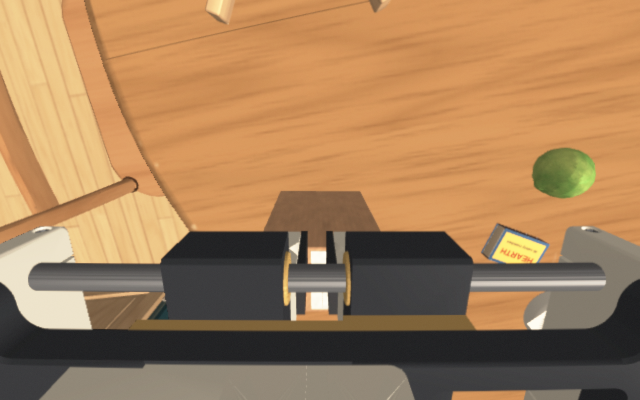

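The wrist view shows the carton top directly under the fingers at (320,280). The scene cloud puts the fingertips at z≈0.140 while the arm reports 0.109, so the real tips are about 31 mm higher than reported and they passed over the carton. I'll back off, lower, and check the tip height by camera.

Emit:
step_arm([
  [[0.27,2.1,0,0,1],[0.27,2.1,0,0,1],[0.27,2.1,0,0,1],[0.27,2.1,0,0,1],[0,0,-1.6,0,1],[0,0,-1.6,0,1],[0,0,0,0,1]],
])

```text
clock: 6.15
tool_pos: [0.4549, 0.2652, 0.0747]
orientation: [179.9, -0.2, -96.9]
force: [-0.4, 0.5, 0.4]
opening: 0.0104
gripper_force: 0.0
```

```bash
cat > f.py <<'E'
from h import *
from scipy.spatial.transform import Rotation as R
im,W=cloud("scene")
o=ctrl.get_obs();t=o["tool_pos"]; print(o["clock"],t,o["orientation"],o["force"])
x=R.from_euler('xyz',o["orientation"],degrees=True).as_matrix()
Q=W.reshape(-1,3);L=(Q-t)@x
m=(abs(L[:,0])<.03)&(abs(L[:,1])<.06)&(L[:,2]>-.06)&(L[:,2]<.05)&(Q[:,2]>.004)
q=L[m];print(m.sum());h=np.histogram(q[:,2],np.arange(-.06,.055,.005));print(h[0],h[1][0])
s=q[q[:,2]<-.035];print("tool frame x",s[:,0].min(),s[:,0].max(),"y",s[:,1].min(),s[:,1].max(),"z tip",np.percentile(q[:,2],97))
E
python3 f.py
```

```text
6.2 [0.4555796  0.26540338 0.07591761] [ 1.79921116e+02 -1.28604583e-01 -9.68868675e+01] [-0.21736901  0.77561314  0.84121156]
202
[26 27 40 41 39 25  4  0  0  0  0  0  0  0  0  0  0  0  0  0  0  0] -0.06
tool frame x -0.013311296385380554 0.010121869406492318 y -0.021355872109181728 0.024667712427243402 z tip -0.030711852383237346
```

Emit:
step_arm([
  [[-0.04,-0.3,0,0,1],[-0.04,-0.3,0,0,1],[-0.04,-0.3,0,0,1],[-0.04,-0.3,0,0,1],[-0.04,-0.3,0,0,1],[-0.04,-0.3,0,0,1],[-0.04,-0.3,0,0,1],[-0.03,-0.2,0,0,1],[-0.03,-0.2,0,0,1],[-0.03,-0.2,0,0,1]],
])

```text
clock: 7.2
tool_pos: [0.4526, 0.2381, 0.077]
orientation: [-180.0, 0.0, -96.9]
force: [0.1, 1.4, 0.4]
opening: 0.0097
gripper_force: 0.5
```

Emit:
step_arm([
  [[-0.03,-0.2,0,0,1],[-0.03,-0.2,0,0,1],[-0.03,-0.2,0,0,1],[-0.03,-0.2,0,0,1],[-0.03,-0.2,0,0,1],[-0.03,-0.2,0,0,1],[-0.03,-0.2,0,0,1],[-0.03,-0.2,0,0,1],[-0.03,-0.2,0,0,1],[-0.03,-0.2,0,0,1]],
])

```text
clock: 8.2
tool_pos: [0.4493, 0.2177, 0.0768]
orientation: [180.0, -0.0, -96.9]
force: [-0.5, -0.3, -0.1]
opening: 0.0099
gripper_force: 0.2
```

Run:
```python
from h import *
from scipy.spatial.transform import Rotation as R
im,W=cloud("scene")
o=ctrl.get_obs();t=o["tool_pos"]; print(o["clock"],t,o["force"])
x=R.from_euler('xyz',o["orientation"],degrees=True).as_matrix()
Q=W.reshape(-1,3);L=(Q-t)@x
m=(abs(L[:,0])<.1)&(abs(L[:,1])<.12)&(L[:,2]>-.16)&(L[:,2]<.1)&(Q[:,2]>.004)
q=L[m]
for a in np.arange(-.16,-.03,.01):
    s=q[(q[:,2]>a)&(q[:,2]<a+.01)]
    if len(s)>3:print(round(a,2),len(s),s[:,:2].min(0).round(3),s[:,:2].max(0).round(3))
Q=W[150:320,200:340].reshape(-1,3);c=Q[(Q[:,0]>.38)&(Q[:,0]<.52)&(Q[:,1]>.02)&(Q[:,1]<.27)]
for a in (.005,.03,.06,.09,.11,.12,.13):
    s=c[(c[:,2]>a)&(c[:,2]<a+.01)]; print(a,len(s),s.min(0).round(3),s.max(0).round(3))
```

```text
8.25 [0.44913817 0.21737873 0.0767904 ] [-0.25040414 -0.99081769 -0.28336443]
-0.16 175 [-0.027 -0.049] [0.023 0.018]
-0.15 205 [-0.028 -0.05 ] [0.025 0.018]
-0.14 896 [-0.041 -0.096] [0.037 0.098]
-0.13 366 [-0.041 -0.094] [0.037 0.097]
-0.12 455 [-0.041 -0.085] [0.036 0.093]
-0.11 326 [-0.042 -0.088] [0.036 0.09 ]
-0.1 87 [-0.04  -0.085] [0.036 0.09 ]
-0.08 16 [-0.013 -0.019] [-0.007  0.012]
-0.07 38 [-0.014 -0.021] [0.007 0.024]
-0.06 261 [-0.014 -0.022] [0.056 0.046]
-0.05 205 [-0.014 -0.019] [0.058 0.045]
-0.04 183 [-0.013 -0.02 ] [0.055 0.045]
0.005 128 [0.403 0.02  0.005] [0.511 0.236 0.015]
0.03 153 [0.402 0.185 0.03 ] [0.488 0.232 0.04 ]
0.06 166 [0.4   0.179 0.06 ] [0.486 0.225 0.07 ]
0.09 138 [0.4   0.172 0.09 ] [0.457 0.218 0.1  ]
0.11 187 [0.4   0.166 0.11 ] [0.47  0.233 0.12 ]
0.12 246 [0.398 0.161 0.12 ] [0.469 0.233 0.13 ]
0.13 177 [0.402 0.175 0.13 ] [0.473 0.233 0.14 ]
```

Emit:
step_arm([
  [[-0.03,-0.2,0,0,1],[-0.03,-0.2,0,0,1],[-0.03,-0.2,0,0,1],[-0.03,-0.2,0,0,1],[-0.03,-0.2,0,0,1],[-0.03,-0.2,0,0,1],[-0.03,-0.2,0,0,1],[-0.03,-0.2,0,0,1],[-0.03,-0.2,0,0,1],[0,0,0,0,1]],
])

```text
clock: 9.25
tool_pos: [0.4466, 0.1997, 0.0769]
orientation: [180.0, -0.0, -96.9]
force: [0.8, 0.4, -0.6]
opening: 0.0095
gripper_force: 0.0
```

Emit:
step_arm([
  [[0,0,0,0,1],[0,0,0,0,1],[0,0,0,0,1],[0.3,2.2,0,0,1],[0.3,2.2,0,0,1],[0.3,2.2,0,0,1],[0,0,0,0,1]],
])

```text
clock: 9.95
tool_pos: [0.4567, 0.2697, 0.0768]
orientation: [-179.9, 0.0, -96.8]
force: [0.6, -0.1, -0.8]
opening: 0.0105
gripper_force: 0.0
```

```bash
python3 m.py t6
```

```text
1860 0.04530802622989939 ((455.1778564453125, 39.435028076171875), (117.76848602294922, 305.17059326171875), 13.303803443908691)
axis offset mm 11.986387527465808
10.0 [0.45592718 0.26825883 0.07649563] [ 1.79998018e+02 -1.10118603e-02 -9.68152622e+01] [-0.1257177  -0.3425048  -0.11948937]
```

View pics/t6.png

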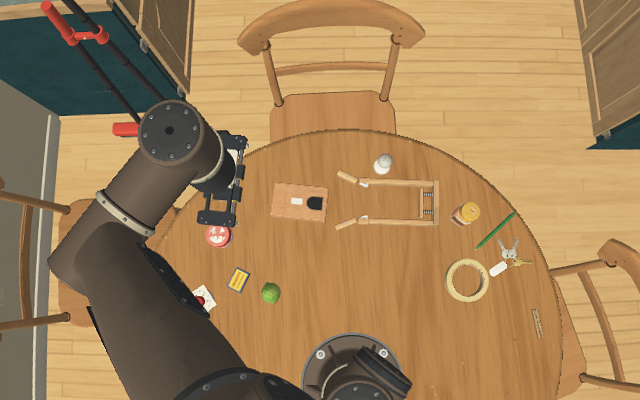

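The carton lies on its back, opening up, at columns 271–328 and rows 181–222, with its top end towards the holder. Now its exact pose.

```bash
sed -i 's/W\[150:240,225:400\]/W[172:230,260:334+int(sys.argv[2] if len(sys.argv)>2 else 0)]/' m.py; python3 m.py t7
```

```text
1819 0.04531958449797124 ((437.1710205078125, 116.44056701660156), (130.2126007080078, 80.86695098876953), 82.85179138183594)
axis offset mm -9.909228126525875
10.05 [0.45551345 0.26719936 0.07639372] [ 1.79971314e+02 -3.74390446e-02 -9.68499281e+01] [-0.5610929  -0.32511914  0.37783396]
```

Emit:
step_arm([
  [[-0.43,-3.14,0,0.01,8.76],[-0.43,-3.14,0,0.02,8.76],[-0.43,-3.14,0,0.02,8.76],[-0.43,-3.14,0,0.02,8.76],[-0.43,-3.14,0,0,8.76],[0,0,-1.6,0,8.76],[0,0,-1.6,0,8.76],[0,0,-1.6,0,8.76],[0,0,0,0,8.76]],
])

```text
clock: 10.95
tool_pos: [0.4328, 0.1078, 0.0273]
orientation: [179.8, -0.1, -93.0]
force: [0.2, -0.5, 0.1]
opening: 0.0765
gripper_force: 0.0
```

Run:
```python
from h import *
from scipy.spatial.transform import Rotation as R
im,W=cloud("scene");cv2.imwrite("pics/s8.png",cv2.resize(im[120:300,220:420],(800,720) if 0 else (660,594)))
o=ctrl.get_obs();t=o["tool_pos"]; print(o["clock"],t,o["orientation"],o["force"],o["opening"])
x=R.from_euler('xyz',o["orientation"],degrees=True).as_matrix()
for n in("scene","wrist"):
    if n=="wrist": im,W=cloud(n)
    Q=W.reshape(-1,3);L=(Q-t)@x
    b=(abs(L[:,0])<.03)&(abs(L[:,1])<.08)
    s=L[b&(Q[:,2]>.06)&(Q[:,2]<.085)]
    print(n,len(s)); 
    for sg in(-1,1):
        k=s[s[:,1]*sg>0]
        if len(k)>5: print(sg,k.min(0).round(4),k.max(0).round(4))
    c=Q[b&(Q[:,2]>.038)&(Q[:,2]<.05)];lc=(c-t)@x
    if len(c)>5: print("carton",len(c),lc.min(0).round(4),lc.max(0).round(4))
```

```text
11.0 [0.43346575 0.10830016 0.02833862] [ 1.79897652e+02 -9.01849660e-02 -9.29341064e+01] [-0.47596327  0.16531018  0.51441886] 0.08034459626314014
scene 218
-1 [-0.0134 -0.0553 -0.0564] [ 0.0073 -0.0368 -0.032 ]
1 [-0.0136  0.04   -0.0566] [ 0.0107  0.0567 -0.032 ]
carton 438 [-0.03   -0.0416 -0.0177] [ 0.0299  0.0434 -0.0097]
wrist 1844
-1 [-0.0106 -0.0578 -0.0567] [ 0.0097 -0.0412 -0.0318]
1 [-0.0113  0.0387 -0.0566] [ 0.0095  0.0551 -0.0317]
carton 10532 [-0.0205 -0.0419 -0.0197] [ 0.03    0.0413 -0.0149]
```

Emit:
step_arm([
  [[-0.1,0,0,0,8.76],[0,0,0,0,8.76],[0,0,0,0,8.76],[0,0,-0.6,0,8.76],[0,0,-0.6,0,8.76],[0,0,-0.6,0,8.76],[0,0,-0.6,0,8.76],[0,0,-0.6,0,8.76],[0,0,-0.6,0,8.76],[0,0,0,0,8.76]],
])

```text
clock: 12.05
tool_pos: [0.4326, 0.1085, -0.0081]
orientation: [179.9, -0.1, -92.9]
force: [-0.4, -0.3, 0.0]
opening: 0.0875
gripper_force: 0.0
```

Emit:
step_arm([
  [[0.2,-0.01,0,0,8.76],[0.2,-0.01,0,0,8.76],[0.2,-0.01,0,0,8.76],[0.2,-0.01,0,0,8.76],[0.2,-0.01,0,0,8.76],[0.2,-0.01,0,0,8.76],[0.2,-0.01,0,0,8.76],[0,0,0,0,8.76]],
])

```text
clock: 12.85
tool_pos: [0.4476, 0.1083, -0.0071]
orientation: [-180.0, 0.0, -92.9]
force: [-0.5, -0.4, 0.5]
opening: 0.0876
gripper_force: 0.4
```

```bash
cat > w.py <<'E'
from h import *
o=ctrl.get_obs();print(o["clock"],o["tool_pos"],o["force"])
im,W=cloud("wrist");cv2.imwrite("pics/w9.png",im)
Q=W.reshape(-1,3);c=Q[(abs(Q[:,2]-.0455)<.004)&(Q[:,0]>.38)&(Q[:,0]<.51)&(Q[:,1]<.2)]
b=cv2.minAreaRect((c[:,:2]*1000).astype(np.float32));print(len(c),c[:,2].mean(),b)
# far (+x / -x) side edges by binned extremes
ys=np.arange(c[:,1].min()+.01,c[:,1].max()-.01,.004)
for f in(np.max,np.min):
    e=np.array([[y,f(c[abs(c[:,1]-y)<.002,0])] for y in ys if (abs(c[:,1]-y)<.002).sum()>5]);print(np.polyfit(e[:,0],e[:,1],1))
E
python3 w.py
```

```text
12.85 [ 0.44759584  0.10828902 -0.00707668] [-0.46476809 -0.37854828  0.50497697]
23240 0.045710163398195634 ((448.7156066894531, 102.79149627685547), (91.70338439941406, 119.09266662597656), 87.14372253417969)
[-0.04104242  0.48736703]
[0.07348947 0.39553993]
```

Emit:
step_arm([
  [[0,0,1.0,0,8.76],[0,0,2,0,8.76],[0,0,2,0,8.76],[0.16,3.2,0,0,2],[0.16,3.2,0,0,2],[0.16,3.2,0,0,2],[0.16,3.2,0,0,2],[0.16,3.2,0,0,2],[0,0,0,0,2]],
])

```text
clock: 13.8
tool_pos: [0.4566, 0.2725, 0.0441]
orientation: [-179.8, 0.1, -92.7]
force: [-0.8, 0.3, 0.4]
opening: 0.0448
gripper_force: 0.0
```

```bash
python3 m.py t9
```

```text
1811 0.045312336571456314 ((447.5198974609375, 118.08679962158203), (130.42501831054688, 80.72659301757812), 85.8443603515625)
axis offset mm 0.3565140800476456
13.85 [0.45574312 0.2704876  0.04368511] [-1.79923729e+02  7.42280886e-02 -9.27836060e+01] [-0.71250831 -0.45555562  0.21776274]
```

Emit:
step_arm([
  [[-0.2,-1,-1.5,0,1.5],[-0.2,-1,-1.6,0,1.5],[-0.2,-1,-1.5,0,1.5],[-0.05,-1,0,0,1.5],[0,-1,0,0,1.5],[0,-1,0,0,1.5],[0,-0.4,0,0,1.5],[0,-0.3,0,0,1.5],[0,0,0,0,1.5]],
])

```text
clock: 14.75
tool_pos: [0.449, 0.2012, -0.0027]
orientation: [-180.0, 0.0, -92.9]
force: [-0.4, 0.7, 0.0]
opening: 0.0149
gripper_force: 0.0
```

```bash
python3 m.py t10
python3 - <<'E'
from h import *
from scipy.spatial.transform import Rotation as R
o=ctrl.get_obs();t=o["tool_pos"];x=R.from_euler('xyz',o["orientation"],degrees=True).as_matrix()
im,W=cloud("scene");Q=W.reshape(-1,3);L=(Q-t)@x
b=(abs(L[:,0])<.04)&(abs(L[:,1])<.095)&(abs(L[:,1])>.06)&(L[:,2]<-.05)&(L[:,2]>-.15)
print("body low z",np.percentile(Q[b][:,2],[0,1,5,20]))
b=(abs(L[:,0])<.02)&(abs(L[:,1])<.04)&(L[:,2]<-.02)&(L[:,2]>-.08)
print("tip",np.percentile(Q[b][:,2],[0,1,5]),L[b].min(0),L[b].max(0))
E
```

```text
1612 0.045286098799576145 ((447.6797790527344, 117.92098999023438), (130.15261840820312, 80.99427032470703), 85.70377349853516)
axis offset mm 0.5247690582275482
14.8 [ 0.44893399  0.20135901 -0.00284123] [-1.79975518e+02  2.75429398e-02 -9.29334218e+01] [ 0.11317352 -1.12325875 -0.62053585]
body low z [0.0922758  0.09377939 0.09615536 0.10395415]
tip [0.01753569 0.01841269 0.02184184] [-0.01427254 -0.0248765  -0.07906745] [ 0.01998569  0.039909   -0.02038666]
```

Emit:
step_arm([
  [[-0.01,-0.2,0.2,0,1.5],[-0.01,-0.2,0,0,1.5],[-0.01,-0.2,0,0,1.5],[-0.01,-0.2,0,0,1.5],[-0.01,-0.2,0,0,1.5],[-0.015,-0.3,0,0,1.5],[-0.02,-0.4,0,0,1.5],[-0.02,-0.4,0,0,1.5],[-0.02,-0.4,0,0,1.5],[-0.02,-0.4,0,0,1.5]],
])

```text
clock: 15.85
tool_pos: [0.4473, 0.172, -0.001]
orientation: [-180.0, 0.0, -92.9]
force: [0.2, 2.7, 2.1]
opening: 0.015
gripper_force: 1.5
```

Emit:
step_arm([
  [[-0.02,-0.4,0,0,1.5],[-0.02,-0.4,0,0,1.5],[-0.02,-0.4,0,0,1.5],[-0.02,-0.4,0,0,1.5],[-0.02,-0.4,0,0,1.5],[-0.02,-0.4,0,0,1.5],[-0.02,-0.4,0,0,1.5],[-0.02,-0.4,0,0,1.5],[-0.02,-0.4,0,0,1.5],[-0.02,-0.4,0,0,1.5]],
])

```text
clock: 16.85
tool_pos: [0.4451, 0.1318, -0.0012]
orientation: [180.0, -0.0, -92.9]
force: [0.1, 2.4, 2.2]
opening: 0.015
gripper_force: 1.4
```

```bash
python3 m.py t11 8
```

```text
1093 0.045343564719902404 ((445.5428466796875, 57.4343376159668), (83.25955963134766, 81.02137756347656), 86.54915618896484)
axis offset mm 1.4424126300812077
16.9 [ 0.44482358  0.13123638 -0.00127415] [ 1.79966941e+02 -2.96134699e-02 -9.29366819e+01] [0.52978699 1.50172854 1.21166184]
```

Emit:
step_arm([
  [[-0.01,-0.2,0,0,1.5],[-0.01,-0.2,0,0,1.5],[-0.01,-0.2,0,0,1.5],[-0.01,-0.2,0,0,1.5],[-0.01,-0.2,0,0,1.5],[-0.01,-0.2,0,0,1.5],[-0.01,-0.2,0,0,1.5],[-0.01,-0.2,0,0,1.5],[-0.01,-0.2,0,0,1.5],[-0.01,-0.2,0,0,1.5]],
])

```text
clock: 17.9
tool_pos: [0.4441, 0.112, -0.0012]
orientation: [180.0, -0.0, -92.9]
force: [-1.8, 2.3, -0.7]
opening: 0.0147
gripper_force: 1.3
```

Emit:
step_arm([
  [[-0.01,-0.2,0,0,1.5],[-0.01,-0.2,0,0,1.5],[-0.01,-0.2,0,0,1.5],[-0.01,-0.2,0,0,1.5],[-0.01,-0.2,0,0,1.5],[-0.01,-0.2,0,0,1.5],[-0.01,-0.2,0,0,1.5],[-0.01,-0.2,0,0,1.5],[-0.01,-0.2,0,0,1.5],[-0.01,-0.2,0,0,1.5]],
])

```text
clock: 18.9
tool_pos: [0.4432, 0.092, -0.0011]
orientation: [180.0, -0.0, -92.9]
force: [0.1, 2.9, -1.1]
opening: 0.0148
gripper_force: 1.7
```

Emit:
step_arm([
  [[-0.01,-0.2,0,0,1.5],[-0.01,-0.2,0,0,1.5],[-0.01,-0.2,0,0,1.5],[-0.01,-0.2,0,0,1.5],[-0.01,-0.2,0,0,1.5],[-0.01,-0.2,0,0,1.5],[-0.01,-0.2,0,0,1.5],[-0.01,-0.2,0,0,1.5],[-0.01,-0.2,0,0,1.5],[-0.01,-0.2,0,0,1.5]],
])

```text
clock: 19.9
tool_pos: [0.4422, 0.072, -0.0011]
orientation: [180.0, -0.0, -92.9]
force: [0.6, 3.3, -1.3]
opening: 0.0153
gripper_force: 1.7
```

Emit:
step_arm([
  [[-0.015,-0.3,0,0,1.5],[-0.015,-0.3,0,0,1.5],[-0.015,-0.3,0,0,1.5],[-0.015,-0.3,0,0,1.5],[-0.015,-0.3,0,0,1.5],[-0.015,-0.3,0,0,1.5],[-0.015,-0.3,0,0,1.5],[-0.015,-0.3,0,0,1.5],[-0.015,-0.3,0,0,1.5],[-0.015,-0.3,0,0,1.5]],
])

```text
clock: 20.9
tool_pos: [0.4407, 0.042, -0.0012]
orientation: [180.0, -0.0, -92.9]
force: [0.5, 4.4, -1.2]
opening: 0.0151
gripper_force: 1.7
```

Emit:
step_arm([
  [[-0.015,-0.3,0,0,1.5],[-0.015,-0.3,0,0,1.5],[-0.015,-0.3,0,0,1.5],[-0.015,-0.3,0,0,1.5],[-0.015,-0.3,0,0,1.5],[-0.015,-0.3,0,0,1.5],[-0.015,-0.3,0,0,1.5],[-0.015,-0.3,0,0,1.5],[-0.015,-0.3,0,0,1.5],[-0.015,-0.3,0,0,1.5]],
])

```text
clock: 21.9
tool_pos: [0.4392, 0.012, -0.0011]
orientation: [180.0, -0.0, -92.9]
force: [-0.4, 3.3, -1.6]
opening: 0.0148
gripper_force: 1.7
```

Emit:
step_arm([
  [[-0.01,-0.2,0,0,1.5],[-0.01,-0.2,0,0,1.5],[-0.01,-0.2,0,0,1.5],[-0.01,-0.2,0,0,1.5],[-0.01,-0.2,0,0,1.5],[-0.01,-0.2,0,0,1.5],[-0.01,-0.2,0,0,1.5],[-0.01,-0.2,0,0,1.5],[0,0,0,0,1.5]],
])

```text
clock: 22.8
tool_pos: [0.4383, -0.0042, -0.0011]
orientation: [180.0, -0.0, -92.9]
force: [0.7, 0.2, -0.9]
opening: 0.0151
gripper_force: 0.4
```

Run:
```python
from h import *
im,W=cloud("wrist")
o=ctrl.get_obs();print(o["tool_pos"],o["force"])
im,W=cloud("top");cv2.imwrite("pics/t12.png",im)
Q=W[160:240,330:450].reshape(-1,3);c=Q[(Q[:,2]>.04)&(Q[:,2]<.05)&(Q[:,0]>.37)&(Q[:,0]<.5)];print(len(c),cv2.minAreaRect((c[:,:2]*1000).astype(np.float32)))
s=W[140:185,360:405].reshape(-1,3);s=s[(s[:,2]>.06)&(s[:,2]<.091)];print("shaker",len(s),s.mean(0) if len(s) else 0)
W0=np.load("top0.npy");q=W0[165:232,400:450].reshape(-1,3)
q=q[(q[:,2]>.025)&(q[:,2]<.045)&(abs(q[:,0]-.434)<.03)];print("plate/endwall y", np.histogram(q[:,1],np.arange(-.24,-.15,.004)))
```

```text
[ 0.4382665  -0.00418814 -0.00114322] [-0.6625055   0.66605707 -0.33690364]
1194 ((434.30023193359375, -120.36023712158203), (197.08792114257812, 87.4778060913086), 82.93869018554688)
shaker 0 0
plate/endwall y (array([ 0,  0,  0,  0,  8, 35, 41, 43, 45,  3,  4,  4,  5,  1,  8, 33, 44,
        7,  0,  0,  0,  0]), array([-0.24 , -0.236, -0.232, -0.228, -0.224, -0.22 , -0.216, -0.212,
       -0.208, -0.204, -0.2  , -0.196, -0.192, -0.188, -0.184, -0.18 ,
       -0.176, -0.172, -0.168, -0.164, -0.16 , -0.156, -0.152]))
```

Emit:
step_arm([
  [[-0.01,-0.2,0,0,1.5],[-0.01,-0.2,0,0,1.5],[-0.01,-0.2,0,0,1.5],[-0.01,-0.2,0,0,1.5],[-0.01,-0.2,0,0,1.5],[-0.01,-0.2,0,0,1.5],[-0.01,-0.2,0,0,1.5],[-0.01,-0.2,0,0,1.5],[-0.01,-0.2,0,0,1.5],[-0.01,-0.2,0,0,1.5]],
])

```text
clock: 23.9
tool_pos: [0.4375, -0.0239, -0.0011]
orientation: [-180.0, 0.0, -92.9]
force: [-0.3, 3.7, 0.1]
opening: 0.0151
gripper_force: 2.0
```

Emit:
step_arm([
  [[-0.005,-0.1,0,0,1.5],[-0.005,-0.1,0,0,1.5],[-0.005,-0.1,0,0,1.5]],
])

```text
clock: 24.2
tool_pos: [0.4373, -0.0268, -0.0011]
orientation: [-180.0, 0.0, -92.9]
force: [-0.4, 3.3, 0.2]
opening: 0.0148
gripper_force: 2.0
```

Emit:
step_arm([
  [[-0.005,-0.1,0,0,1.5],[-0.005,-0.1,0,0,1.5]],
])

```text
clock: 24.4
tool_pos: [0.4372, -0.0288, -0.0011]
orientation: [-180.0, 0.0, -92.9]
force: [-0.3, 4.3, 0.2]
opening: 0.015
gripper_force: 2.0
```

Emit:
step_arm([
  [[-0.005,-0.1,0,0,1.5]],
])

```text
clock: 24.5
tool_pos: [0.4371, -0.0299, -0.0011]
orientation: [180.0, -0.0, -92.9]
force: [0.1, 3.7, -0.6]
opening: 0.0149
gripper_force: 1.9
```

Emit:
step_arm([
  [[-0.005,-0.1,0,0,1.5]],
])

```text
clock: 24.6
tool_pos: [0.4372, -0.0308, -0.0011]
orientation: [-180.0, 0.0, -92.9]
force: [0.3, 6.3, 0.4]
opening: 0.0151
gripper_force: 2.7
```

Emit:
step_arm([
  [[0,-0.05,0,0,1.5],[0,-0.05,0,0,1.5]],
])

```text
clock: 24.8
tool_pos: [0.4373, -0.0314, -0.0011]
orientation: [-180.0, 0.0, -92.9]
force: [-0.9, 7.9, 0.5]
opening: 0.0152
gripper_force: 4.2
```

Emit:
step_arm([
  [[0,-0.05,0,0,1.5],[0,-0.05,0,0,1.5]],
])

```text
clock: 25.0
tool_pos: [0.4375, -0.032, -0.0011]
orientation: [-180.0, 0.1, -93.0]
force: [-1.2, 11.1, -0.1]
opening: 0.015
gripper_force: 5.7
```

Emit:
step_arm([
  [[0,-0.05,0,0,1.5],[0,0,0,0,1.5]],
])

```text
clock: 25.2
tool_pos: [0.4375, -0.0323, -0.0011]
orientation: [-179.9, 0.1, -93.0]
force: [-1.9, 11.3, 0.1]
opening: 0.0152
gripper_force: 5.7
```

Emit:
step_arm([
  [[0,-0.05,0,0,1.5],[0,-0.05,0,0,1.5],[0,0,0,0,1.5]],
])

```text
clock: 25.5
tool_pos: [0.4377, -0.0329, -0.0011]
orientation: [-179.9, 0.1, -93.0]
force: [-3.3, 13.7, 1.3]
opening: 0.0151
gripper_force: 7.2
```

Emit:
step_arm([
  [[0,-0.05,0,0,1.5],[0,-0.03,0,0,1.5],[0,0,0,0,1.5]],
])

```text
clock: 25.8
tool_pos: [0.4378, -0.0334, -0.001]
orientation: [-179.9, 0.1, -93.0]
force: [-3.5, 17.8, 1.4]
opening: 0.0147
gripper_force: 8.5
```

Emit:
step_arm([
  [[0,-0.03,0,0,1.5],[0,-0.02,0,0,1.5],[0,0,0,0,1.5]],
])

```text
clock: 26.1
tool_pos: [0.4379, -0.0337, -0.001]
orientation: [-179.9, 0.2, -93.0]
force: [-4.0, 18.9, 1.7]
opening: 0.0152
gripper_force: 9.4
```

Emit:
step_arm([
  [[0,-0.03,0,0,1.5],[0,0,0,0,1.5]],
])

```text
clock: 26.3
tool_pos: [0.4383, -0.034, -0.0009]
orientation: [-179.9, 0.2, -93.0]
force: [-2.6, 17.8, 0.1]
opening: 0.0151
gripper_force: 8.9
```

Run:
```python
from h import *
o=ctrl.get_obs();print(o["tool_pos"],o["force"])
im,W=cloud("scene")
im0=cv2.imread("pics/scene0.png")
a=cv2.resize(im[185:255,310:430],(660,385),interpolation=cv2.INTER_CUBIC)
cv2.imwrite("pics/s13.png",a)
```

```text
[ 0.43825288 -0.03396107 -0.00092682] [-2.5639902  17.83345342  0.09168875]
```

Emit:
step_arm([
  [[0,-0.03,0,0,1.5],[0,0,0,0,1.5]],
])

```text
clock: 26.55
tool_pos: [0.4384, -0.0341, -0.0009]
orientation: [-179.9, 0.2, -93.0]
force: [-3.3, 19.3, 0.8]
opening: 0.0149
gripper_force: 9.5
```

Emit:
step_arm([
  [[0,-0.03,0,0,1.5],[0,0,0,0,1.5]],
])

```text
clock: 26.75
tool_pos: [0.4384, -0.0343, -0.0009]
orientation: [-179.8, 0.2, -93.0]
force: [-2.4, 19.5, 1.5]
opening: 0.0149
gripper_force: 10.0
```

Emit:
step_arm([
  [[0,-0.03,0,0,1.5],[0,0,0,0,1.5]],
])

```text
clock: 26.95
tool_pos: [0.4382, -0.0346, -0.0009]
orientation: [-179.9, 0.2, -93.0]
force: [-3.9, 20.2, 2.7]
opening: 0.0149
gripper_force: 10.3
```

Emit:
step_arm([
  [[0,-0.02,0,0,1.5],[0,0,0,0,1.5],[0,0,0,0,1.5]],
])

```text
clock: 27.25
tool_pos: [0.4382, -0.0347, -0.0009]
orientation: [-179.9, 0.2, -93.0]
force: [-3.7, 22.0, 2.6]
opening: 0.0154
gripper_force: 10.7
```

Run:
```python
from h import *
o=ctrl.get_obs();print(o["tool_pos"],o["force"])
im,W=cloud("wrist");cv2.imwrite("pics/w14.png",im)
```

```text
[ 0.43822993 -0.03466402 -0.00091142] [-3.74097032 22.00902085  2.59950149]
```

View pics/w14.png

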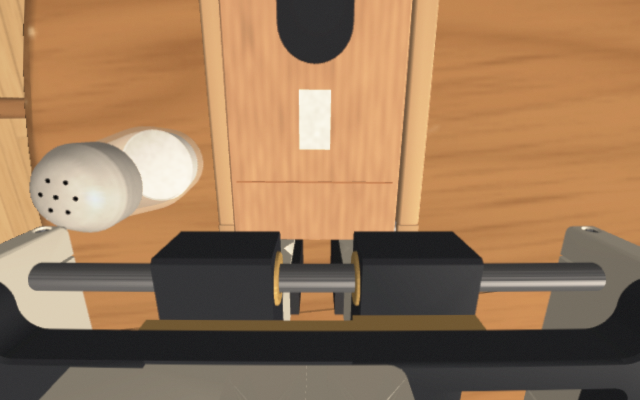

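The carton sits between the rails at columns 225–410, with its trailing edge at row 238. The catch noses are hidden behind the black blocks. At 22 N I'll ease off slowly and watch how the force falls.

Emit:
step_arm([
  [[0,0.05,0,0,1.5],[0,0,0,0,1.5]],
])

```text
clock: 27.5
tool_pos: [0.438, -0.0345, -0.001]
orientation: [-179.9, 0.2, -93.0]
force: [-3.7, 19.0, 1.6]
opening: 0.0151
gripper_force: 9.5
```

Emit:
step_arm([
  [[0,0.05,0,0,1.5],[0,0.05,0,0,1.5],[0,0,0,0,1.5]],
])

```text
clock: 27.8
tool_pos: [0.4377, -0.0342, -0.001]
orientation: [-179.9, 0.1, -93.0]
force: [-2.3, 14.6, 1.0]
opening: 0.015
gripper_force: 6.9
```

Emit:
step_arm([
  [[0,0.1,0,0,1.5],[0,0,0,0,1.5]],
])

```text
clock: 28.0
tool_pos: [0.4374, -0.034, -0.0011]
orientation: [-180.0, 0.0, -92.9]
force: [-0.7, 7.3, -0.2]
opening: 0.0151
gripper_force: 3.8
```

Emit:
step_arm([
  [[0.005,0.1,0,0,1.5],[0.01,0.3,0,0,1.5],[0.05,1,0,0,1.5],[0.1,2,0,0,1.5],[0.1,2,2,0,1.5],[0.1,2,2,0,1.5],[0,0,2,0,1.5],[0,0,2,0,1.5],[0,0,0,0,1.5]],
])

```text
clock: 28.9
tool_pos: [0.4423, 0.0408, 0.0812]
orientation: [-179.8, 0.1, -92.9]
force: [0.7, 0.4, 0.3]
opening: 0.015
gripper_force: 0.0
```

Run:
```python
from h import *
o=ctrl.get_obs();print(o["clock"],o["tool_pos"],o["force"])
im,W=cloud("wrist");np.save("w15.npy",W)
ok=np.nan_to_num(W,nan=9)
m=(ok[...,1]>-.09)&(ok[...,1]<0.03)&(abs(ok[...,0]-.44)<.065)&(ok[...,2]<.06)&(ok[...,2]>-.01)
r,c=np.where(m);print(r.min(),r.max(),c.min(),c.max())
c0,c1,r0,r1=c.min(),c.max(),r.min(),r.max()
crop=im[r0:r1,c0:c1];s=min(780/crop.shape[1],580/crop.shape[0]);cv2.imwrite("pics/w15.png",cv2.resize(crop,None,fx=s,fy=s,interpolation=cv2.INTER_CUBIC))
im,W=cloud("top")
Q=W[160:240,330:450].reshape(-1,3);c=Q[(Q[:,2]>.041)&(Q[:,2]<.05)&(Q[:,0]>.37)&(Q[:,0]<.5)&(Q[:,1]<0)];print(len(c),cv2.minAreaRect((c[:,:2]*1000).astype(np.float32)))
for n,a in(("shaker",(145,180,365,400,.06,.1)),("jar",(195,230,450,485,.08,.12)),("pot",(215,255,200,240,.03,.07))):
    q=W[a[0]:a[1],a[2]:a[3]].reshape(-1,3);q=q[(q[:,2]>a[4])&(q[:,2]<a[5])];print(n,len(q),q.mean(0) if len(q) else 0)
```

```text
28.9 [0.44225871 0.040757   0.08123807] [0.70579408 0.44212466 0.26930666]
12 190 216 402
1741 ((436.2742004394531, -131.68157958984375), (172.60174560546875, 80.8797607421875), 86.60340881347656)
shaker 176 [ 0.52291779 -0.08357873  0.08266345]
jar 343 [ 0.39808733 -0.2730609   0.09899055]
pot 0 0
```

View pics/w15.png

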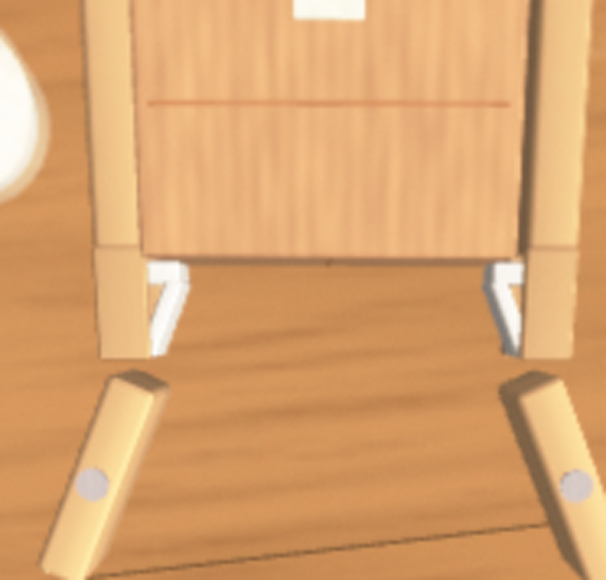

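Both catch noses stand out behind the carton's trailing edge, at (167,275) on the left and (505,275) on the right in the crop. The shaker and jar have not moved. I'll check the pot and hand in.

Run:
```python
from h import *
from plant import close_job
im,W=cloud("scene");W0=np.load("scene0.npy")
def pot(w):
    q=w[265:312,222:265].reshape(-1,3);q=q[(q[:,2]>.03)&(q[:,2]<.07)];return len(q),q.mean(0)
print(pot(W0),pot(W)); ok=np.linalg.norm(pot(W0)[1]-pot(W)[1])<.003
if ok: print(close_job())
```

```text
(727, array([0.34898057, 0.31974825, 0.04586284])) (723, array([0.34904107, 0.31976406, 0.0459694 ]))
the job is handed in; nothing more can be done
None
```

The carton was toppled onto its back and slid home in the holder; the last picture shows both catches out behind it, the highest push force I read was 22 N, the jar, shaker and pot hadn't moved, and I handed the job in after about 29 s.

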